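# Open the tab-locked bench valve

### The job

Open the valve on the bench: gently squeeze both release tabs of its dial together, turn the dial clockwise against its return spring until it just meets the stop without forcing it, and let go there so that both tabs spring out and lock the dial open. Leave everything else where it is.

Things in the scene. Friction and masses are not known exactly. Their poses are not given: they have to be found in the camera images.
- dial_grip (a point): Point on the dial's upright axis at the height to pinch, 84 mm above the worktop. It turns with the dial: its x axis runs through both release tabs, tab_a on its +x side, tab_b on its -x side (pinch along x). Tabs: upright black paddles 22 mm wide, 5 mm thick, beside a 26 mm thick grey grip bar; outer faces 26 mm from the axis (52 mm across), tops 102 mm above the worktop.
- dial (a joint): Dial angle, rad: 0 closed (start), grows clockwise from above. A spring pulls it back (0.06 N m at 0, 0.14 at 1.3). A fixed steel pin stops it hard, found by feel or sight, anywhere from 0.83 to 1.42 rad. The tabs' teeth drop into their notches only within the last 0.07 rad before the pin; let go short of that it does not lock. The light pin breaks at over 25 N (1 N m on the dial).
- tab_a (a joint): How far tab_a is squeezed in towards the axis, m: 0 out, 0.008 at its inner end. Spring 2.8 N at 0, 8.4 N at 0.008. Its tooth is free of the collar above 0.0035; both tabs must be in by more than this at once. Locked out in a station it reads about 0. Over 60 N from a finger breaks a tab.
- tab_b (a joint): The same for tab_b, on the other side of the dial.
- valve: Fixed square metal valve block under the dial, 112 x 112 mm, top 40 mm above the worktop, hose barbs on two sides; origin on the dial axis at worktop level. On it, round the feet of the tabs, lie a collar and a black stop ring, 96 mm across, top 52 mm above the worktop, with white marks at the notches of the open station; stop pin and dial lug reach 62 mm: keep fingertips above that.
- parafilm_roll: Bystander: loose cream roll, 52 mm across, 50 mm high, origin under its centre.
- lab_timer: Bystander: loose white timer standing on the worktop, 32 x 66 x 62 mm, origin under its centre.
- flat_tape: Bystander: loose roll of tape lying flat, 100 mm across, 25 mm high, origin under its centre.

How it is judged:
On the way, in this order (a step that is already met when the one before it is completed fails the run):
1. both tabs are squeezed in while the dial is still in its closed station (value of joint each of tab_a, tab_b above 0.0032 m and value of joint dial below 0.2 rad), for 0.05 s.
2. the dial has been turned clockwise past 35 degrees (value of joint dial above 0.61 rad), for 0.05 s.
At the end, for the whole second after the job is handed in: The dial stands locked in its open station: dial angle over 0.74 rad and still, both tabs sprung back out to within 1.5 mm (value of joint dial above 0.74 rad and value of joint each of tab_a, tab_b below 0.0015 m and velocity of joint dial between -0.05 and 0.05 rad/s); the robot touches nothing.
It fails at once if the dial is forced against the stop pin (over 25 N) (contact force between dial and stop_ring above 25 N).
It fails at once if a tab is crushed (over 60 N) (contact force between the fingers and tab_a above 60 N or contact force between the fingers and tab_b above 60 N).
It fails at once if a bystander is pushed by more than 30 mm (distance of any of parafilm_roll, lab_timer, flat_tape from where it was at the start of the episode above 0.03 m).
It also fails if it takes over 51 s, if anything falls off the work surface, if the arm or the gripper's body presses on something with over 40 N, if the wrist force passes 120 N, or if a joint passes its speed limit or range.

### The arm

A 6-joint arm with a two-finger parallel gripper is mounted at the origin on a cart in front of the work surface, level with it; the furniture and walls round the work are solid. World frame = base frame: x ahead of the robot, y to its left, z up, the work surface at z = 0. Lengths are in m, angles in rad, forces in N, time in s.
With the tool pointing down it reaches from about 0.35 to 0.875 m from the base axis. Payload 4.2 kg.
Tool frame: the origin (TCP) lies midway between the tips of the shut fingers; the grasp point (between the pads) lies 19 mm behind it; z points along the fingers, y is the line along which they close (so a half turn about z gives the same grasp; the last joint's range is limited). The gripper opens to 85 mm and grips with 20 to 120 N. Pads are 22 mm wide; open, the fingers measure 114 mm over their backs; the gripper's body (76 mm by 85 mm) begins 54 mm behind the grasp point. The pads swing forward as they close: fully open they stand 13 mm farther back than shut.
Start: joints at [1.464, 0.385, 0.008, 0, -1.194, -0.259], TCP at [0.224, 0.584, 0.231] pointing down, gripper open.
Joint ranges: [-3.14, 3.14], [-1.21, 2.06], [-1.07, 1.41], [-3.16, 2.05], [-2.99, -0.16], [-3.1, 3.1]. Speed limits (rad/s): [2.79, 2.79, 3.14, 3.14, 3.14, 3.14].

### API

Orientations are given as a unit quaternion [x, y, z, w].
In Python, from station import arm gives the robot as it stands.
- The arm moves only by the tool step_arm, never from a script. Its argument "plan" is a list that holds one entry, the list of rows, each a list of 7 numbers: the shift along the tool's x, y, z in cm, then the turn, a rotation vector about the tool's x, y, z in degrees, then the opening, from -1 (shut) to 1 (fully open), so that 0 is half open. In form: [[[dx, dy, dz, wx, wy, wz, jaw], ...]]. A call has 1 to 5 rows; each row shifts and turns the commanded pose from where the row before left it, along the tool's axes as they then stand; what a row does not reach is not made up. A row lasts 1/12 s, in which the tool goes at most 41.7 mm and 7.16 degrees, less where a joint would pass 70% of its speed; a pose out of reach is approached as far as the arm can. A call is refused whole if a number of a shift passes 4.17 or a number of a turn 7.16, either way. A call with a gripper value outside its range is refused whole. The fingers move at their own pace and stop on an object; "newtons" is the grip in N (left out, the last holds). Time passes only in rows, so rows that do not move let the fingers close. It gives the time, the measured TCP pose, the force, the opening and the grip force at its end, in the units of the state.
- arm.read_state(): the state, without advancing time (a new reading comes with each control period).
- arm.get_image(name): name is "scene" or "top" or "wrist"; returns (picture, depth): 400x640x3 uint8, red, green, blue; 400x640 float32, m along the optical axis (not along the pixel's ray), 0 where there is no reading.
- arm.camera_info(name): a dict with "mtx" (3x3 intrinsics, pixels), "k1" (the pictures are not rectified: a ray, as slopes to the right and down, at radius r is drawn at 1 + k1 r^2 times it, then the intrinsics apply), "cam_to_world" (4x4, takes a point from camera to world coordinates). Camera axes: x right, y down, z forward; pixel columns grow to the right and rows downward; lengths in m; the calibration is good to about 2 mm. A picture is of the moment at which its call begins: read the wrist's pose just before it. camera_info takes no time and is no camera call; for the wrist camera it gives the pose at the moment of the call.
- arm.job_done(): hands the job in; it is judged then, once.
The state is a dict: "t": time; "joints": joint angles; "qvel": joint speeds; "effort": joint torques, N m; "tcp_pos": TCP position; "eef_rot": TCP orientation; "wrist_force": force on the tool from outside, world axes, zero at the start; "wrist_torque": the same for the moment, N m; "finger_gap": opening from 0.0 (shut) to 1.0 (fully open); "grasp_force": force on a finger pad.
Only numpy, scipy, OpenCV 4.12 (cv2) and the standard library are available. Lean on these libraries where they do the work, as an engineer would, in place of code of your own. Each camera call takes 0.05 s, during which the arm holds its last target. There are 200 camera calls.

## Working session

There is one attempt and no reset: what is moved stays moved. The work goes in short steps, Python scripts to look and compute and a tool call to move; the robot and the scene stay as the last step left them, time stands still between calls to the robot, and variables do not carry over. Pictures are saved under pics/ and viewed, at most 12 in all, crops included, and the job is handed in when it is done.

Besides the shell and the picture viewer there is one more tool, called after ">>>" by a JSON object that holds its "api" and its "payload", one argument or row to a line. step_arm: Moves the arm, as the interface text tells. Its arguments: {"type":"object","properties":{"plan":{"type":"array","items":{"type":"array","items":{"type":"array","items":{"type":"number"}}}},"newtons":{"type":"number"}},"required":["plan"]}

```bash
mkdir -p pics
cat > h.py <<'E'
import numpy as np, cv2
from station import arm
def px2w(name,u,v,z=None,d=None,info=None):
    c=info or arm.camera_info(name); K=np.array(c["mtx"]);T=np.array(c["cam_to_world"])
    p=cv2.undistortPoints(np.array([[[u,v]]],float),K,np.array([c["k1"],0,0,0.]))[0,0]
    r=T[:3,:3]@np.array([p[0],p[1],1]);o=T[:3,3]
    return o+r*(d if z is None else (z-o[2])/r[2])
E
python3 - <<'E'
from h import *
s=arm.read_state();print(s)
for n in("top","scene"):
    im,d=arm.get_image(n);cv2.imwrite(f"pics/{n}0.png",im[:,:,::-1]);np.save(f"pics/{n}0.npy",d);c=arm.camera_info(n);print(n,c)
E
```

```text
{'t': 0.0, 'joints': array([ 1.46359863e+00,  3.85527134e-01,  6.60728699e-03, -5.26826542e-04,
       -1.19399961e+00, -2.58600750e-01]), 'qvel': array([ 0.00031683,  0.00066807, -0.000543  ,  0.00089266, -0.0015823 ,
       -0.00048142]), 'effort': array([-7.71944688e-04, -3.92284584e+01,  1.88400686e+01,  4.18613300e+00,
       -4.67093647e-03, -9.52394217e-07]), 'tcp_pos': array([0.22332326, 0.58309881, 0.23022796]), 'eef_rot': array([ 9.83302249e-01, -1.81976650e-01, -1.63844620e-04,  1.07704252e-03]), 'wrist_force': array([ 0.00503682, -0.32480424,  0.54242911]), 'wrist_torque': array([ 0.00884427,  0.05401158, -0.00247824]), 'grasp_force': 0.0, 'finger_gap': 1.0017182977376344}
top {'mtx': array([[363.64001197,   0.        , 321.92619632],
       [  0.        , 363.64001197, 196.64967273],
       [  0.        ,   0.        ,   1.        ]]), 'k1': -0.07889740700221146, 'cam_to_world': array([[-0.01825036, -0.9970198 ,  0.0749563 ,  0.38797702],
       [-0.99982677,  0.01847299,  0.00227781,  0.3464755 ],
       [-0.00365569, -0.07490175, -0.99718422,  0.92254344],
       [ 0.        ,  0.        ,  0.        ,  1.        ]])}
scene {'mtx': array([[456.90211072,   0.        , 321.82487481],
       [  0.        , 456.90211072, 196.35087883],
       [  0.        ,   0.        ,   1.        ]]), 'k1': -0.026139908706112203, 'cam_to_world': array([[ 0.60528091, -0.39165945,  0.69299199, -0.11656968],
       [-0.79599859, -0.29276758,  0.52978617, -0.10967013],
       [-0.00461017, -0.8722901 , -0.488967  ,  0.52080032],
       [ 0.        ,  0.        ,  0.        ,  1.        ]])}
```

View pics/top0.png

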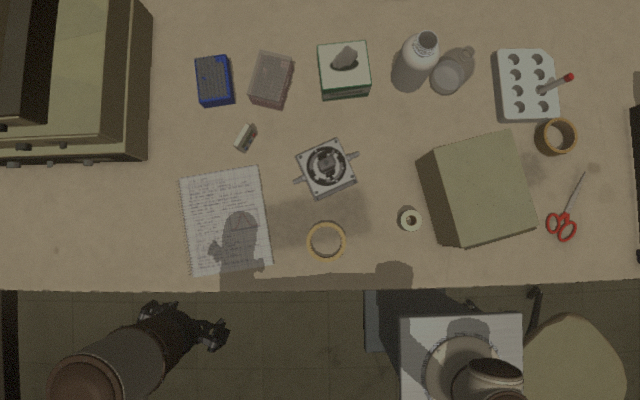

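The top view shows the valve at about (326,167), the tape at (326,241), the parafilm at (410,220), the timer at (245,137), and the gripper at (205,330). I'll enlarge the valve.

Run:
```python
from h import *
im=cv2.imread("pics/top0.png");a=cv2.resize(im[130:205,285:370],None,fx=7,fy=7,interpolation=cv2.INTER_CUBIC)
a=cv2.convertScaleAbs(a,alpha=1.8,beta=10)
cv2.imwrite("pics/c1.png",a)
for n,u,v,z in(("dialtop",328,166,.09),("valve",326,167,.04),("tape",326,241,.025),("film",410,220,.05),("timer",245,137,.062),("box",475,190,.1)):print(n,px2w("top",u,v,z).round(3))
d=np.load("pics/top0.npy");print([px2w("top",u,v,d=d[v,u]).round(3) for u,v in((475,190),(328,166),(345,70),(425,40),(270,80),(212,80))])
```

```text
dialtop [0.521 0.333 0.09 ]
valve [0.527 0.337 0.04 ]
tape [0.346 0.341 0.025]
film [0.393 0.138 0.05 ]
timer [0.601 0.532 0.062]
box [ 0.459 -0.004  0.1  ]
[array([0.453, 0.026, 0.17 ]), array([0.521, 0.333, 0.092]), array([0.754, 0.288, 0.085]), array([0.808, 0.102, 0.126]), array([0.736, 0.468, 0.079]), array([0.748, 0.616, 0.059])]
```

View pics/c1.png

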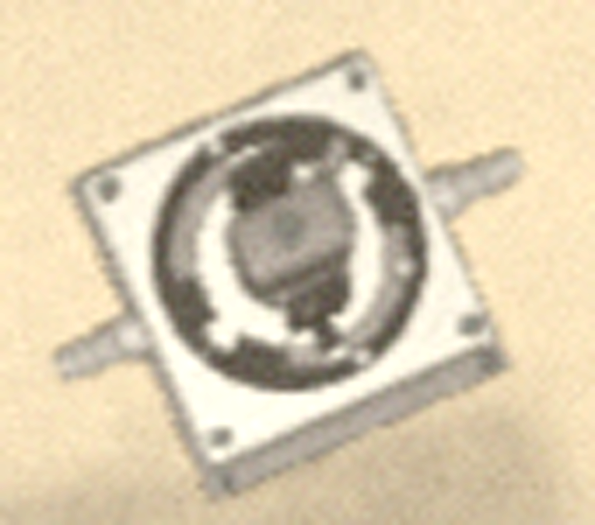

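View pics/scene0.png

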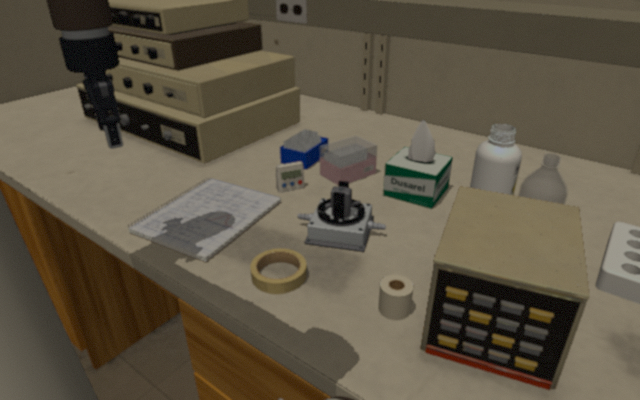

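The crop shows the axis at about (290,232), with the tabs at (262,180) and (318,295). The tab line therefore sits about 25° from world +x towards +y. The scene view shows the path is clear. I'll move over the valve.

>>> {"api": "step_arm", "payload": {
  "plan": [
    [[3.6,1.25,0.2,0,0,0,1],[3.6,1.25,0.2,0,0,0,1],[3.6,1.25,0.2,0,0,0,1],[3.6,1.25,0.2,0,0,0,1],[3.6,1.25,0.2,0,0,0,1]]
  ],
  "newtons": 20
}}

```text
t: 0.52
tcp_pos: [0.3701, 0.4594, 0.2208]
eef_rot: [0.983, -0.182, -0.0, 0.0]
wrist_force: [0.3, 1.4, 0.5]
finger_gap: 0.995
grasp_force: 0.0
```

>>> {"api": "step_arm", "payload": {
  "plan": [
    [[3.6,1.25,0.2,0,0,0,1],[3.6,1.25,0.2,0,0,0,1],[3.6,1.25,0.2,0,0,0,1],[3.6,1.25,0.2,0,0,0,1],[3.6,1.25,0.2,0,0,0,1]]
  ]
}}

```text
t: 0.93
tcp_pos: [0.5159, 0.3365, 0.2108]
eef_rot: [0.983, -0.182, -0.0, 0.0]
wrist_force: [0.7, 0.9, -0.6]
finger_gap: 1.0
grasp_force: 0.0
```

>>> {"api": "step_arm", "payload": {
  "plan": [
    [[0,0,0,0,0,7,1],[0,0,0,0,0,7,1],[0,0,0,0,0,7,1],[0,0,0,0,0,7,1],[0,0,0,0,0,7,1]]
  ]
}}

```text
t: 1.35
tcp_pos: [0.5149, 0.3377, 0.2106]
eef_rot: [0.882, -0.472, -0.0, 0.001]
wrist_force: [0.5, -0.2, 0.2]
finger_gap: 1.002
grasp_force: 0.0
```

>>> {"api": "step_arm", "payload": {
  "plan": [
    [[0,0,0,0,0,7,1],[0,0,0,0,0,2,1],[0,0,0,0,0,0,1],[0,0,0,0,0,0,1]]
  ]
}}

```text
t: 1.68
tcp_pos: [0.5148, 0.338, 0.2108]
eef_rot: [0.844, -0.537, -0.0, 0.0]
wrist_force: [0.9, 0.4, -0.3]
finger_gap: 0.995
grasp_force: 0.0
```

Run:
```python
from h import *
s=arm.read_state();print(s)
c=arm.camera_info("wrist");im,d=arm.get_image("wrist");np.save("pics/w1.npy",d);np.save("pics/w1c.npy",c,allow_pickle=True)
cv2.imwrite("pics/w1.png",cv2.convertScaleAbs(im[:,:,::-1],alpha=1.5));print(c)
```

```text
{'t': 1.6833, 'joints': array([ 8.43353254e-01,  3.83997784e-01, -4.58886619e-02, -1.60765919e-04,
       -1.14183807e+00, -4.05143304e-01]), 'qvel': array([ 0.00106737, -0.00219247,  0.00237622,  0.00173177,  0.00064923,
        0.00097169]), 'effort': array([-1.15027948e-02, -3.87567723e+01,  1.84372348e+01,  4.09561291e+00,
       -2.33425155e-03, -3.13682389e-02]), 'tcp_pos': array([0.51481346, 0.33798304, 0.21084501]), 'eef_rot': array([ 8.43877452e-01, -5.36535763e-01, -1.46603327e-04,  4.46355113e-04]), 'wrist_force': array([ 0.92348599,  0.38640677, -0.28653951]), 'wrist_torque': array([-0.01780398, -0.01585998,  0.00699507]), 'grasp_force': 0.0, 'finger_gap': 0.9950322976103226}
{'mtx': array([[353.18941001,   0.        , 317.89377821],
       [  0.        , 353.18941001, 202.99122232],
       [  0.        ,   0.        ,   1.        ]]), 'k1': 0.016745953857217374, 'cam_to_world': array([[-9.05279503e-01, -4.02395573e-01, -1.36186726e-01,
         5.48718318e-01],
       [-4.24816424e-01,  8.57375388e-01,  2.90582948e-01,
         2.64145220e-01],
       [-1.66145142e-04,  3.20913145e-01, -9.47108614e-01,
         3.54570652e-01],
       [ 0.00000000e+00,  0.00000000e+00,  0.00000000e+00,
         1.00000000e+00]])}
```

View pics/w1.png

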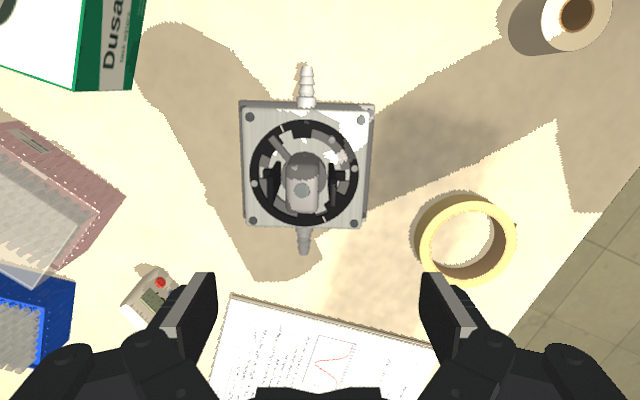

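The wrist view shows the valve centred at about (304,175), with the black tabs at (271,177) and (337,175) either side of the grip bar at (302,188). I'll enlarge it for exact points.

Run:
```python
from h import *
im=cv2.imread("pics/w1.png");a=cv2.resize(im[95:235,230:385],None,fx=5,fy=4.28571*1.0 and 5,interpolation=cv2.INTER_CUBIC)[:600]
a=cv2.resize(im[110:230,235:380],None,fx=5,fy=5,interpolation=cv2.INTER_CUBIC);cv2.imwrite("pics/c2.png",cv2.convertScaleAbs(a,alpha=1.4,beta=20))
```

```text
(no output)
```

View pics/c2.png

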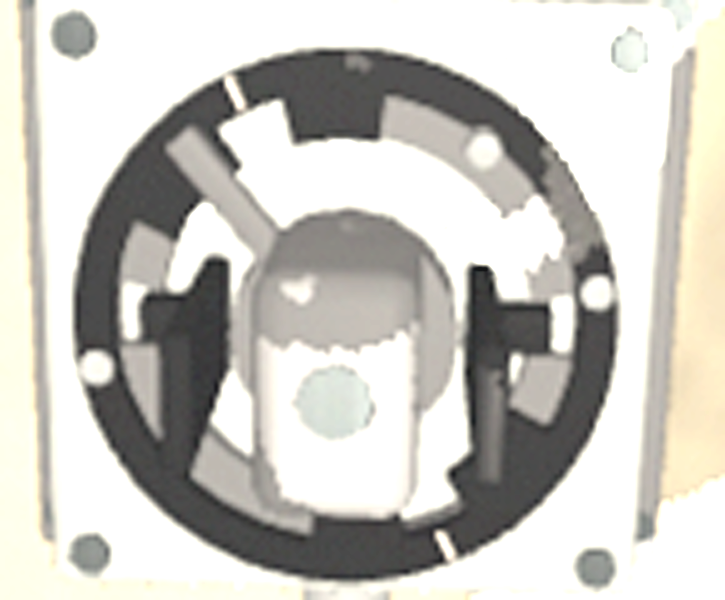

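The enlarged crop shows:
- **Ring:** centre near (346,315).
- **White open marks:** (235,93) and (445,545).
- **Tab teeth:** (130,312) and (562,325).
- **Lug and pin:** lug at (190,145), pin at (485,150).

Next I convert these to world positions.

Run:
```python
from h import *
c=np.load("pics/w1c.npy",allow_pickle=True).item()
f=lambda u,v,z:px2w("wrist",235+u/5,110+v/5,z,info=c)
L,R,T,B=[f(*p,.052) for p in((75,315),(617,310),(345,48),(345,580))]
print("ring",L.round(4),R.round(4),T.round(4),B.round(4),np.linalg.norm(L-R),np.linalg.norm(T-B))
ctr=((L+R)/2+(T+B)/2)/2;print("ctr",ctr.round(4))
sc=[f(*p,.04) for p in((75,33),(630,50),(90,553),(597,567))];print("screws",np.mean(sc,0).round(4),[x.round(3) for x in sc])
print("top disc by depth")
d=np.load("pics/w1.npy");u,v=302,190;print(px2w("wrist",235+336/5,110+402/5,d=d[v,u],info=c).round(4))
an=lambda p:np.degrees(np.arctan2(*(p-ctr)[:2][::-1])).round(1)
for n,p in(("mU",(235,93,.052)),("mD",(445,545,.052)),("tL",(130,312,.052)),("tR",(562,325,.052)),("lug",(190,145,.06)),("pin",(485,150,.062))):q=f(*p);print(n,an(q),np.linalg.norm((q-ctr)[:2]).round(4))
```

```text
ring [0.571  0.3571 0.052 ] [0.4852 0.3159 0.052 ] [0.547  0.2952 0.052 ] [0.5073 0.3828 0.052 ] 0.09522561453113597 0.09615320459797941
ctr [0.5276 0.3377 0.052 ]
screws [0.5269 0.3393 0.04  ] [array([0.59 , 0.314, 0.04 ]), array([0.502, 0.276, 0.04 ]), array([0.552, 0.403, 0.04 ]), array([0.463, 0.364, 0.04 ])]
top disc by depth
[0.5269 0.3386 0.0987]
mU -40.1 0.0433
mD 137.8 0.046
tL 23.0 0.0379
tR -156.2 0.0381
lug -26.6 0.0405
pin -102.1 0.0393
```

The axis is at (0.527, 0.338), and ring width, screws and top disc all agree. The tabs lie at 23.5°, and both the marks and the pin put the stop near 65° (1.13 rad). I'll centre, descend in two calls, then close.

>>> {"api": "step_arm", "payload": {
  "plan": [
    [[0.5,-1.1,0,0,0,1.6,1],[0,0,2.5,0,0,0,1],[0,0,2.5,0,0,0,1],[0,0,2.5,0,0,0,1],[0,0,0,0,0,0,1]]
  ],
  "newtons": 20
}}

```text
t: 2.15
tcp_pos: [0.5242, 0.3359, 0.1306]
eef_rot: [0.836, -0.549, -0.002, 0.005]
wrist_force: [-0.5, 0.1, -1.3]
finger_gap: 0.998
grasp_force: 0.0
```

>>> {"api": "step_arm", "payload": {
  "plan": [
    [[0,0,2,0,0,0,1],[0,0,2,0,0,0,1],[0,0,2,0,0,0,1],[0,0,1,0,0,0,1],[0,0,0,0,0,0,1]]
  ]
}}

```text
t: 2.57
tcp_pos: [0.5263, 0.3375, 0.0647]
eef_rot: [0.836, -0.549, -0.0, 0.002]
wrist_force: [-0.1, 0.1, -0.2]
finger_gap: 1.001
grasp_force: 0.0
```

>>> {"api": "step_arm", "payload": {
  "plan": [
    [[0,0,0,0,0,0,0.6],[0,0,0,0,0,0,0.4],[0,0,0,0,0,0,0.3],[0,0,0,0,0,0,0.2],[0,0,0,0,0,0,0.15]]
  ]
}}

```text
t: 2.98
tcp_pos: [0.5281, 0.3391, 0.0682]
eef_rot: [0.836, -0.548, 0.001, -0.002]
wrist_force: [-1.2, 0.4, 5.6]
finger_gap: 0.577
grasp_force: 3.7
```

>>> {"api": "step_arm", "payload": {
  "plan": [
    [[0,0,0,0,0,0,0.1],[0,0,0,0,0,0,0.05],[0,0,0,0,0,0,0],[0,0,0,0,0,0,-0.05],[0,0,0,0,0,0,-0.08]]
  ]
}}

```text
t: 3.4
tcp_pos: [0.5284, 0.3392, 0.0689]
eef_rot: [0.836, -0.548, 0.001, -0.002]
wrist_force: [-0.4, -0.2, 8.7]
finger_gap: 0.462
grasp_force: 7.1
```

>>> {"api": "step_arm", "payload": {
  "plan": [
    [[0,0,0,0,0,0,-0.1],[0,0,0,0,0,0,-0.1],[0,0,0,0,0,0,-0.1],[0,0,0,0,0,0,-0.1]]
  ]
}}

```text
t: 3.73
tcp_pos: [0.5284, 0.3392, 0.0689]
eef_rot: [0.836, -0.548, 0.001, -0.002]
wrist_force: [0.2, -0.5, 7.9]
finger_gap: 0.452
grasp_force: 7.4
```

Run:
```python
from h import *
s=arm.read_state();print({k:s[k] for k in("t","tcp_pos","eef_rot","wrist_force","wrist_torque","grasp_force","finger_gap")})
im,d=arm.get_image("wrist");a=cv2.resize(im[100:400,100:540,::-1],None,fx=1.8,fy=1.8);cv2.imwrite("pics/w2.png",cv2.convertScaleAbs(a,alpha=1.6,beta=15))
```

```text
{'t': 3.7333, 'tcp_pos': array([0.52841701, 0.339233  , 0.0689446 ]), 'eef_rot': array([ 0.83627152, -0.54831111,  0.00089718, -0.00201475]), 'wrist_force': array([ 0.23119625, -0.48717906,  7.85835574]), 'wrist_torque': array([-0.07903777,  0.1933441 ,  0.02691639]), 'grasp_force': 7.359952032566071, 'finger_gap': 0.4521723264981652}
```

View pics/w2.png

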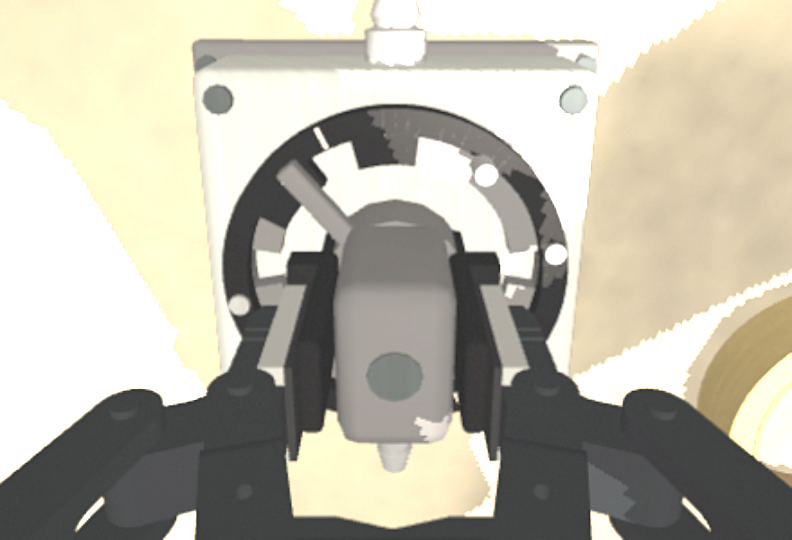

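The picture shows both pads flat on the tabs and centred, with the tabs squeezed about 6.8 mm each. I'll firm up slightly and begin turning.

>>> {"api": "step_arm", "payload": {
  "plan": [
    [[0,0,0,0,0,0,-0.15],[0,0,0,0,0,0,-0.25],[0,0,0,0,0,2,-0.25],[0,0,0,0,0,2,-0.25],[0,0,0,0,0,2,-0.25]]
  ]
}}

```text
t: 4.2
tcp_pos: [0.5282, 0.3391, 0.0695]
eef_rot: [0.806, -0.592, 0.001, -0.002]
wrist_force: [-1.9, -1.2, 10.5]
finger_gap: 0.405
grasp_force: 19.7
```

>>> {"api": "step_arm", "payload": {
  "plan": [
    [[0,0,0,0,0,4,-0.25],[0,0,0,0,0,4,-0.25],[0,0,0,0,0,4,-0.25],[0,0,0,0,0,4,-0.25],[0,0,0,0,0,4,-0.25]]
  ]
}}

```text
t: 4.62
tcp_pos: [0.5287, 0.3392, 0.0695]
eef_rot: [-0.691, 0.723, -0.001, 0.002]
wrist_force: [-0.6, -0.9, 10.0]
finger_gap: 0.4
grasp_force: 19.5
```

>>> {"api": "step_arm", "payload": {
  "plan": [
    [[0,0,0,0,0,4,-0.25],[0,0,0,0,0,4,-0.25],[0,0,0,0,0,4,-0.25],[0,0,0,0,0,4,-0.25],[0,0,0,0,0,0,-0.25]]
  ]
}}

```text
t: 5.03
tcp_pos: [0.529, 0.3392, 0.0695]
eef_rot: [-0.584, 0.812, -0.0, 0.003]
wrist_force: [-0.1, -1.3, 8.3]
finger_gap: 0.405
grasp_force: 19.4
```

```bash
cat > st.py <<'E'
from h import *
s=arm.read_state();q=s["eef_rot"];print({k:np.round(s[k],4) for k in("t","tcp_pos","wrist_force","wrist_torque","grasp_force","finger_gap")},"tool y deg",np.degrees(2*np.arctan2(q[1],q[0]))+90)
E
python3 st.py
```

```text
{'t': np.float64(5.0333), 'tcp_pos': array([0.529 , 0.3392, 0.0695]), 'wrist_force': array([-0.0867, -1.3284,  8.2973]), 'wrist_torque': array([-0.5407, -0.0809,  0.0866]), 'grasp_force': np.float64(19.3858), 'finger_gap': np.float64(0.4054)} tool y deg 341.40847865257194
```

The dial is at about 42° and following cleanly (torque about 0.09 N m). I'll continue to about 57°, then feel for the stop.

>>> {"api": "step_arm", "payload": {
  "plan": [
    [[0,0,0,0,0,3,-0.25],[0,0,0,0,0,3,-0.25],[0,0,0,0,0,3,-0.25],[0,0,0,0,0,3,-0.25],[0,0,0,0,0,2,-0.25]]
  ]
}}

```text
t: 5.45
tcp_pos: [0.5293, 0.339, 0.0695]
eef_rot: [-0.48, 0.877, -0.0, 0.003]
wrist_force: [1.2, -2.5, 8.9]
finger_gap: 0.4
grasp_force: 19.3
```

>>> {"api": "step_arm", "payload": {
  "plan": [
    [[0,0,0,0,0,1,-0.25],[0,0,0,0,0,1,-0.25],[0,0,0,0,0,1,-0.25],[0,0,0,0,0,0,-0.25]]
  ]
}}

```text
t: 5.78
tcp_pos: [0.5294, 0.339, 0.0695]
eef_rot: [-0.458, 0.889, -0.0, 0.003]
wrist_force: [2.2, -1.4, 9.1]
finger_gap: 0.404
grasp_force: 19.3
```

```bash
cat >> st.py <<'E'
import sys
if len(sys.argv)>1:
    im,d=arm.get_image("wrist");a=cv2.resize(im[100:400,100:540,::-1],None,fx=1.8,fy=1.8);cv2.imwrite(f"pics/{sys.argv[1]}.png",cv2.convertScaleAbs(a,alpha=1.6,beta=15))
E
python3 st.py w3
```

```text
{'t': np.float64(5.7833), 'tcp_pos': array([0.5294, 0.339 , 0.0695]), 'wrist_force': array([ 2.2415, -1.4238,  9.1213]), 'wrist_torque': array([-0.7231, -0.4499,  0.097 ]), 'grasp_force': np.float64(19.3104), 'finger_gap': np.float64(0.4039)} tool y deg 324.51485193998815
```

View pics/w3.png

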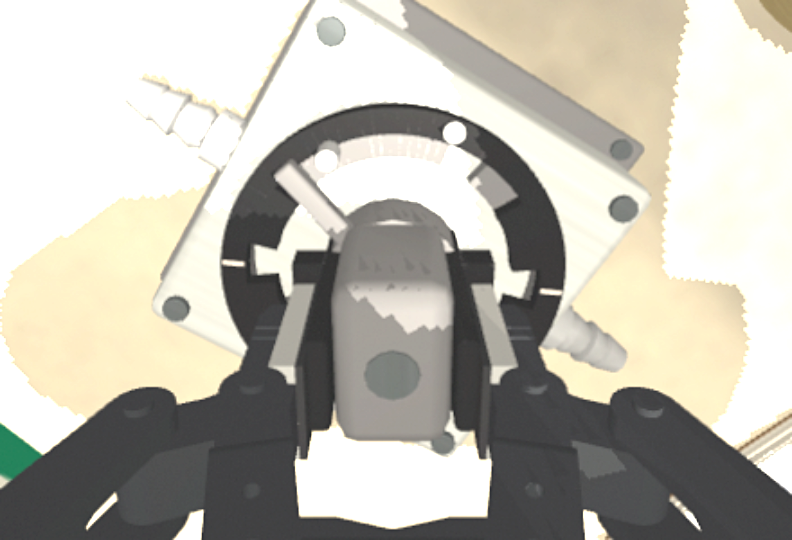

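The lug (295,175) is now just short of the pin (326,158), and the marks (232,263) and (550,292) are nearly in line with the tabs. About 5° remains, so I'll creep while watching the torque.

>>> {"api": "step_arm", "payload": {
  "plan": [
    [[0,0,0,0,0,1,-0.25],[0,0,0,0,0,1,-0.25],[0,0,0,0,0,0,-0.25]]
  ]
}}

```text
t: 6.08
tcp_pos: [0.5294, 0.3389, 0.0695]
eef_rot: [-0.442, 0.897, -0.0, 0.003]
wrist_force: [1.5, -2.4, 8.7]
finger_gap: 0.407
grasp_force: 19.3
```

```bash
python3 st.py
```

```text
{'t': np.float64(6.0833), 'tcp_pos': array([0.5294, 0.3389, 0.0695]), 'wrist_force': array([ 1.5463, -2.4296,  8.6576]), 'wrist_torque': array([-0.758 , -0.503 ,  0.1548]), 'grasp_force': np.float64(19.304), 'finger_gap': np.float64(0.4066)} tool y deg 322.51530584793113
```

>>> {"api": "step_arm", "payload": {
  "plan": [
    [[0,0,0,0,0,1,-0.25],[0,0,0,0,0,0.5,-0.25],[0,0,0,0,0,0,-0.25]]
  ]
}}

```text
t: 6.33
tcp_pos: [0.5294, 0.3389, 0.0695]
eef_rot: [-0.431, 0.902, -0.0, 0.003]
wrist_force: [2.2, -1.5, 9.2]
finger_gap: 0.401
grasp_force: 19.3
```

```bash
python3 st.py
```

```text
{'t': np.float64(6.3333), 'tcp_pos': array([0.5294, 0.3389, 0.0695]), 'wrist_force': array([ 2.1705, -1.5098,  9.2197]), 'wrist_torque': array([-0.7694, -0.5234,  0.0971]), 'grasp_force': np.float64(19.3014), 'finger_gap': np.float64(0.4007)} tool y deg 321.03419366951255
```

>>> {"api": "step_arm", "payload": {
  "plan": [
    [[0,0,0,0,0,0.5,-0.25],[0,0,0,0,0,0.5,-0.25],[0,0,0,0,0,0,-0.25]]
  ]
}}

```text
t: 6.58
tcp_pos: [0.5294, 0.3389, 0.0695]
eef_rot: [-0.423, 0.906, -0.0, 0.003]
wrist_force: [3.1, -2.0, 8.6]
finger_gap: 0.409
grasp_force: 19.3
```

```bash
python3 st.py
```

```text
{'t': np.float64(6.5833), 'tcp_pos': array([0.5294, 0.3389, 0.0695]), 'wrist_force': array([ 3.1217, -1.9963,  8.5698]), 'wrist_torque': array([-0.8144, -0.5234,  0.1057]), 'grasp_force': np.float64(19.2984), 'finger_gap': np.float64(0.4093)} tool y deg 320.03390521097555
```

>>> {"api": "step_arm", "payload": {
  "plan": [
    [[0,0,0,0,0,0.5,-0.25],[0,0,0,0,0,0,-0.25]]
  ]
}}

```text
t: 6.75
tcp_pos: [0.5294, 0.3389, 0.0695]
eef_rot: [-0.419, 0.908, -0.0, 0.003]
wrist_force: [2.3, -2.2, 9.1]
finger_gap: 0.4
grasp_force: 19.3
```

```bash
python3 st.py
```

```text
{'t': np.float64(6.75), 'tcp_pos': array([0.5294, 0.3389, 0.0695]), 'wrist_force': array([ 2.3356, -2.1653,  9.0664]), 'wrist_torque': array([-0.7625, -0.54  ,  0.1701]), 'grasp_force': np.float64(19.2968), 'finger_gap': np.float64(0.4001)} tool y deg 319.53723460965966
```

>>> {"api": "step_arm", "payload": {
  "plan": [
    [[0,0,0,0,0,0.5,-0.25],[0,0,0,0,0,0,-0.25]]
  ]
}}

```text
t: 6.92
tcp_pos: [0.5295, 0.3389, 0.0695]
eef_rot: [-0.415, 0.91, -0.0, 0.003]
wrist_force: [1.9, -2.9, 9.8]
finger_gap: 0.406
grasp_force: 19.3
```

```bash
python3 st.py w4
```

```text
{'t': np.float64(6.9167), 'tcp_pos': array([0.5295, 0.3389, 0.0695]), 'wrist_force': array([ 1.9031, -2.9142,  9.8299]), 'wrist_torque': array([-0.804 , -0.5526,  0.1413]), 'grasp_force': np.float64(19.2954), 'finger_gap': np.float64(0.4057)} tool y deg 319.03666724605455
```

View pics/w4.png

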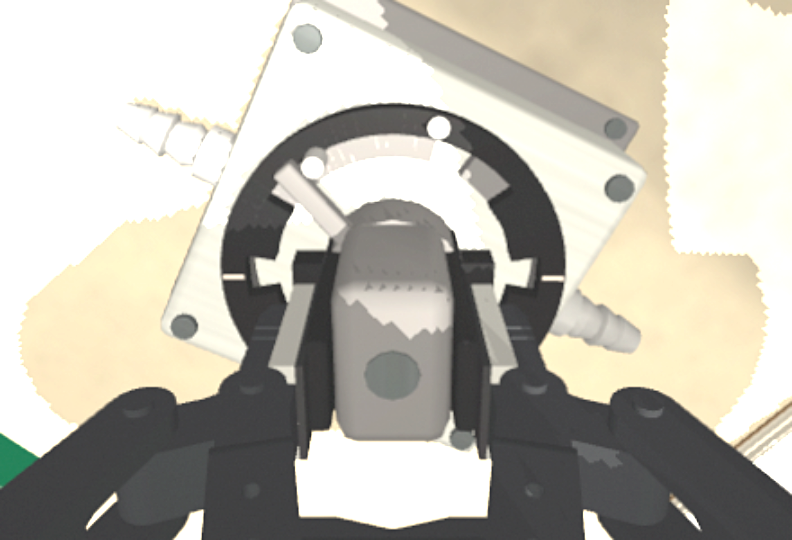

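The lug edge (302,172) is within a hair of the pin (313,166). The torque hasn't risen clearly yet, so I'll keep creeping.

>>> {"api": "step_arm", "payload": {
  "plan": [
    [[0,0,0,0,0,0.5,-0.25],[0,0,0,0,0,0,-0.25]]
  ]
}}

```text
t: 7.13
tcp_pos: [0.5295, 0.3389, 0.0695]
eef_rot: [-0.411, 0.912, -0.0, 0.003]
wrist_force: [2.0, -2.7, 9.5]
finger_gap: 0.402
grasp_force: 19.3
```

```bash
python3 st.py
```

```text
{'t': np.float64(7.1333), 'tcp_pos': array([0.5295, 0.3389, 0.0695]), 'wrist_force': array([ 2.0178, -2.7325,  9.457 ]), 'wrist_torque': array([-0.8083, -0.5894,  0.1266]), 'grasp_force': np.float64(19.2942), 'finger_gap': np.float64(0.4016)} tool y deg 318.5350832045932
```

>>> {"api": "step_arm", "payload": {
  "plan": [
    [[0,0,0,0,0,0.5,-0.25],[0,0,0,0,0,0,-0.25]]
  ]
}}

```text
t: 7.3
tcp_pos: [0.5295, 0.3388, 0.0695]
eef_rot: [-0.407, 0.913, -0.0, 0.003]
wrist_force: [2.1, -2.4, 9.6]
finger_gap: 0.404
grasp_force: 19.3
```

```bash
python3 st.py
```

```text
{'t': np.float64(7.3), 'tcp_pos': array([0.5295, 0.3388, 0.0695]), 'wrist_force': array([ 2.1308, -2.4235,  9.6071]), 'wrist_torque': array([-0.8   , -0.6183,  0.1061]), 'grasp_force': np.float64(19.2931), 'finger_gap': np.float64(0.4035)} tool y deg 318.03569586367166
```

>>> {"api": "step_arm", "payload": {
  "plan": [
    [[0,0,0,0,0,0.5,-0.25],[0,0,0,0,0,0,-0.25]]
  ]
}}

```text
t: 7.47
tcp_pos: [0.5295, 0.3388, 0.0695]
eef_rot: [-0.403, 0.915, -0.0, 0.003]
wrist_force: [1.7, -2.5, 9.1]
finger_gap: 0.406
grasp_force: 19.3
```

```bash
python3 st.py
```

```text
{'t': np.float64(7.4667), 'tcp_pos': array([0.5295, 0.3388, 0.0695]), 'wrist_force': array([ 1.6828, -2.5408,  9.057 ]), 'wrist_torque': array([-0.794 , -0.5641,  0.1261]), 'grasp_force': np.float64(19.2922), 'finger_gap': np.float64(0.4065)} tool y deg 317.53271925085267
```

>>> {"api": "step_arm", "payload": {
  "plan": [
    [[0,0,0,0,0,0.5,-0.25],[0,0,0,0,0,0,-0.25]]
  ]
}}

```text
t: 7.63
tcp_pos: [0.5295, 0.3388, 0.0695]
eef_rot: [-0.399, 0.917, -0.0, 0.003]
wrist_force: [1.0, -2.3, 10.0]
finger_gap: 0.404
grasp_force: 19.3
```

```bash
python3 st.py w5
```

```text
{'t': np.float64(7.6333), 'tcp_pos': array([0.5295, 0.3388, 0.0695]), 'wrist_force': array([ 0.9745, -2.2649, 10.0114]), 'wrist_torque': array([-0.8164, -0.5608,  0.1998]), 'grasp_force': np.float64(19.2761), 'finger_gap': np.float64(0.4042)} tool y deg 317.0500420365183
```

View pics/w5.png

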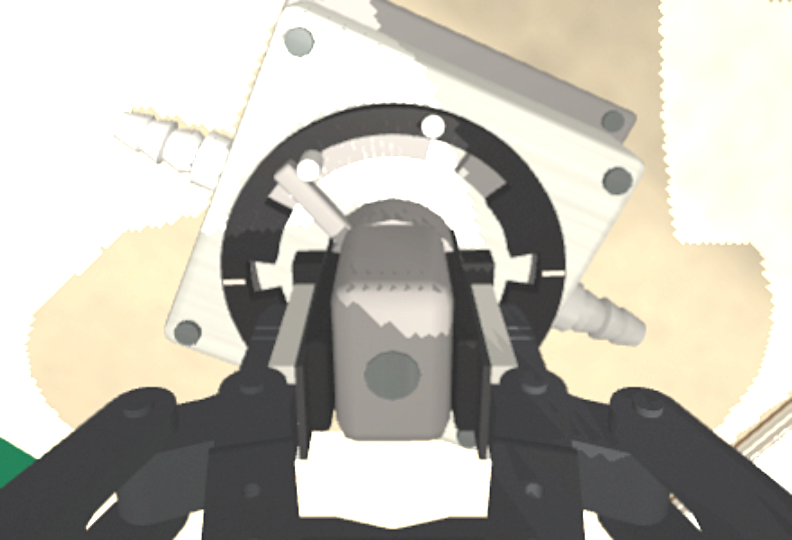

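The lug now touches the pin in the picture. Torque rose to 0.20 N m and the grip force and rotation deviated slightly, so it has met the stop. I'll let go, opening gently at this angle.

>>> {"api": "step_arm", "payload": {
  "plan": [
    [[0,0,0,0,0,0,-0.1],[0,0,0,0,0,0,0],[0,0,0,0,0,0,0.1],[0,0,0,0,0,0,0.2],[0,0,0,0,0,0,0.3]]
  ]
}}

```text
t: 8.1
tcp_pos: [0.527, 0.3379, 0.0659]
eef_rot: [-0.398, 0.917, -0.0, -0.0]
wrist_force: [3.2, -0.5, -0.2]
finger_gap: 0.647
grasp_force: 1.2
```

>>> {"api": "step_arm", "payload": {
  "plan": [
    [[0,0,0,0,0,0,0.5],[0,0,0,0,0,0,0.8],[0,0,0,0,0,0,1],[0,0,0,0,0,0,1],[0,0,0,0,0,0,1]]
  ]
}}

```text
t: 8.52
tcp_pos: [0.5266, 0.3381, 0.0659]
eef_rot: [-0.398, 0.917, -0.0, -0.001]
wrist_force: [-0.7, 0.3, 0.3]
finger_gap: 1.0
grasp_force: 0.0
```

```bash
python3 st.py w6
```

```text
{'t': np.float64(8.5167), 'tcp_pos': array([0.5266, 0.3381, 0.0659]), 'wrist_force': array([-0.7386,  0.2603,  0.2782]), 'wrist_torque': array([-0.0202,  0.0581, -0.0232]), 'grasp_force': np.float64(0.0), 'finger_gap': np.float64(1.0)} tool y deg 316.9377297714492
```

View pics/w6.png

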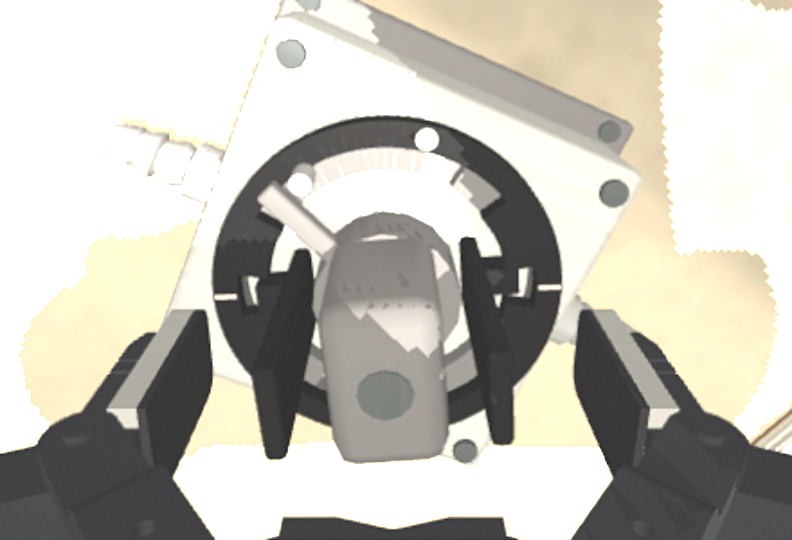

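The fingers are open and clear. The dial stands at the open marks with both tabs out at roughly equal distances, (285,355) and (487,340). I'll retreat straight up, check once more, and hand in.

>>> {"api": "step_arm", "payload": {
  "plan": [
    [[0,0,-2,0,0,0,1],[0,0,-3,0,0,0,1],[0,0,-3,0,0,0,1],[0,0,-3,0,0,0,1],[0,0,-3,0,0,0,1]]
  ]
}}

```text
t: 8.98
tcp_pos: [0.5267, 0.3381, 0.2077]
eef_rot: [-0.398, 0.917, 0.0, -0.0]
wrist_force: [0.3, -0.1, -0.4]
finger_gap: 1.001
grasp_force: 0.0
```

>>> {"api": "step_arm", "payload": {
  "plan": [
    [[0,0,0,0,0,0,1],[0,0,0,0,0,0,1],[0,0,0,0,0,0,1]]
  ]
}}

```text
t: 9.23
tcp_pos: [0.5264, 0.338, 0.2057]
eef_rot: [-0.398, 0.917, 0.0, -0.001]
wrist_force: [-0.0, -0.3, 0.3]
finger_gap: 0.999
grasp_force: 0.0
```

Run:
```python
from h import *
im,d=arm.get_image("wrist");a=cv2.resize(im[90:240,215:395,::-1],None,fx=4,fy=4,interpolation=cv2.INTER_CUBIC);cv2.imwrite("pics/w7.png",cv2.convertScaleAbs(a,alpha=1.8,beta=20))
```

```text
(no output)
```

View pics/w7.png

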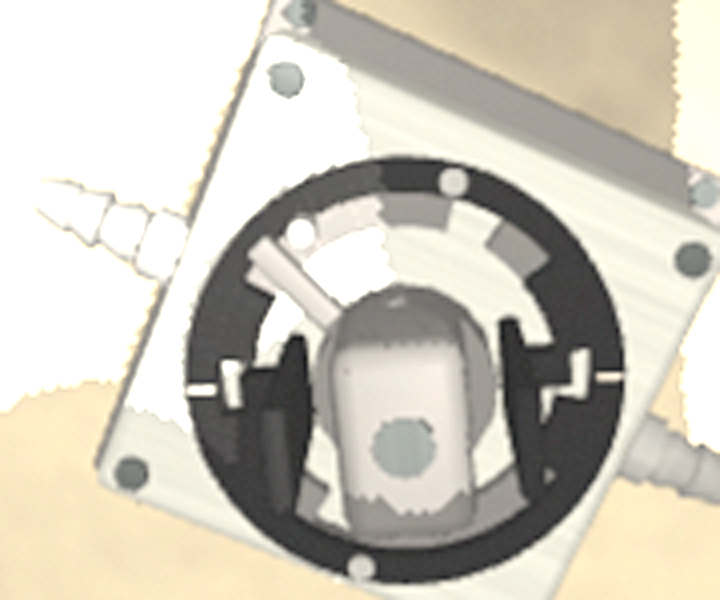

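Both teeth, (245,385) and (568,375), sit equally far out in their notches at the white marks, and the dial is holding still.

```bash
python3 -c "
from station import arm
print(arm.job_done())"
```

```text
the job is handed in; nothing more can be done
None
```

I turned the dial about 65° clockwise until it just met the stop, released it there with both tabs out in the open notches, backed the arm clear and handed the job in; no verdict was returned.

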